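# Find the flush lid release of a vacuum sealer and press it

## Robot

A 6-joint arm with a two-finger parallel gripper is mounted at the origin on the work surface. World frame = base frame: x ahead of the robot, y to its left, z up, the work surface at z = 0. Lengths are in m, angles in rad, forces in N, time in s.
With the tool pointing down it reaches from about 0.25 to 0.725 m from the base axis. Payload 4 kg.
Tool frame: the origin (TCP) lies on the centre line of the jaws, within the pads' length; the fingertips stand 11 mm ahead of it and the grasp point (between the pads) lies 8 mm behind it; z points along the fingers, x is the direction in which the jaws open and shut, and the axes are right-handed (so a half turn about z gives the same grasp; the last joint's range is limited). The gripper opens to 85 mm and grips with 20 to 120 N. Pads are 22 mm wide; open, the fingers measure 114 mm over their backs; the gripper's body (76 mm by 85 mm) begins 54 mm behind the grasp point. The pads swing forward as they close: fully open they stand 13 mm farther back than shut.
Start: joints at [-1.199, 0.241, 0.005, 1.335, 0, 1.571], TCP at [0.182, -0.466, 0.242] pointing down, gripper open.
Joint ranges: [-2.72, 2.72], [-1.05, 1.87], [-1.09, 1.28], [-1.99, 2.15], [-1.42, 1.44], [-3.14, 3.14]. Speed limits (rad/s): [2.79, 2.79, 3.14, 3.14, 3.14, 3.14].

## Interface

Orientations are given as a unit quaternion [x, y, z, w].
In Python, from workcell import bot, viewer, order gives the robot as it stands. The module is installed in compiled form; this text tells all that it offers.
- The arm moves only by the tool send_rows, never from a script. Its argument "increments" is a list that holds one entry, the list of rows, each a list of 4 numbers: the shift along the tool's x, y, z in m, then the turn about the tool's z in degrees. A call has exactly 8 rows; each row shifts and turns the pose as measured when the row begins, along the tool's axes as they then stand; what a row does not reach is not made up. A row lasts 1/10 s, in which the tool goes at most 50 mm and 8.59 degrees, less where a joint would pass 70% of its speed; a pose out of reach is approached as far as the arm can. A call is refused whole if a number of a shift passes 0.05 or a number of a turn 8.59, either way. A call with a gripper value outside its range is refused whole. "hand" is the closure, from -1 (fully open) to 1 (shut), so that 0 is half open, set as the call begins (left out, the last holds). The fingers move at their own pace and stop on an object; the grip force is fixed at half the most. Time passes only in rows, so rows that do not move let the fingers close, or fill a call up. It gives the time, the measured TCP pose, the force and the opening at its end, in the units of the state.
- bot.get_obs(): the state, without advancing time (a new reading comes with each control period).
- viewer.camera(name): name is "side" or "top"; returns a dict with "image" (480x640x3 uint8, red, green, blue), "range_z" (480x640 float32, m along the optical axis (not along the pixel's ray), 0 where there is no reading), "camera_matrix" (3x3 intrinsics, pixels), "eye" and "rotation" of the camera in the world. Camera axes: x right, y down, z forward; pixel columns grow to the right and rows downward; lengths in m; the calibration is good to about 2 mm. A picture is of the moment at which its call begins.
- order.job_done(): hands the job in, once; it reports no verdict.
The state is a dict: "clock": time; "joint_pos": joint angles; "joint_vel": joint speeds; "tau": joint torques, N m; "eef_pos": TCP position; "tool_rot": TCP orientation; "ft_force": force on the tool from outside, world axes, zero at the start; "ft_torque": the same for the moment, N m; "grip_width": finger opening in m.
Only numpy, scipy, OpenCV 4.12 (cv2) and the standard library are available. Lean on these libraries where they do the work, as an engineer would, in place of code of your own. Each camera call takes 0.05 s, during which the arm holds its last target.

## Task

The vacuum sealer on the worktop is locked shut; its release is a flush button, a steel plate set a hair below the flat steel front deck, hard to see but giving under the finger, so it is best felt for along the deck. Find it without leaning hard on the sealer, and press it with the fingertips so that the lid springs up by itself, without prying or pushing the lid. Leave the bottle, jar and mug where they stand, and finish with the button let go and the lid standing open.

Things in the scene. Friction and masses are not known exactly. Their poses are not given: they have to be found in the camera images.
- sealer: Kitchen vacuum sealer, white plastic, 420 mm wide (its y), 170 mm deep (its x), fixed to the worktop. Origin: centre of its underside, on the worktop. Its front is -x (towards the robot at yaw 0). Along its front runs a flat level steel deck, 420 mm long, 62 mm deep (x from -85 to -23 mm), top 70 mm above the worktop. Behind the deck lies the grey lid (x from -20 to 71 mm, 402 mm wide, top 80 mm above the worktop when shut), hinged along its back edge.
- deck_mid (a point): Middle of the deck's top surface (54 mm in front of the sealer's origin, 70 mm above the worktop); axes as the sealer's: y runs along the deck. The release button is NOT listed: its centre lies on the deck's long middle line, anywhere from 58 mm on one side to 58 mm on the other side of this point along y, different each time. It must be felt for or seen as a faint outline.
- catch (a joint): Travel of the release button, m: 0 at rest, 0.006 fully in; it springs back when let go. The button is a level plate of the same steel as the deck, 61 mm along the deck and 39 mm across it, in an opening 64 by 42 mm; its top lies 2 mm below the deck. It moves straight down; about 1.5 N starts it, about 3.5 to 4 N (3.5 mm) frees the lid, about 5 N brings it fully in (8 mm below the deck). The rest of the deck is rigid.
- lid (a joint): Lid angle, rad: 0 shut and locked, about 1.3 fully open. Once freed it springs up by itself in about half a second, its front edge (91 mm from the hinge) swinging up and away from the deck, and stays open.
- soap: Upright clear bottle with orange cap, 60 mm across, 200 mm tall, loose, beside or behind the sealer. Origin: centre of its underside.
- jar: Upright glass jar with steel lid, 72 mm across, 110 mm tall, loose, beside or behind the sealer. Origin: centre of its underside.
- mug: Upright white mug, 80 mm across, 95 mm tall, with a handle, loose, beside or behind the sealer. Origin: centre of its underside.

How it is judged:
On the way, in this order (a step that is already met when the one before it is completed fails the run):
1. the fingers press the release button in (value of joint catch above 0.002 m and contact force between the fingers and catch above 0.3 N).
2. the lid springs up (value of joint lid above 1 rad), for 0.2 s.
At the end, for the whole second after the job is handed in: The lid stands open beyond 1.0 rad, the release button is let go (within 1 mm of rest), and the bottle, jar and mug are within 20 mm of where they stood (value of joint lid above 1 rad and value of joint catch below 0.001 m and distance of each of soap, jar, mug from where it was at the start of the episode below 0.02 m); the robot touches nothing.
It fails at once if the lid is pried or pushed by the robot (more than 10 N) (contact force between any of the fingers, the arm and lid above 10 N).
It fails at once if the robot leans hard on the sealer (more than 45 N) (contact force between the fingers and sealer above 45 N or contact force between the fingers and deck above 45 N).
It fails at once if a bystander is lifted, carried, shoved or tipped (distance of any of soap, jar, mug from where it was at the start of the episode above 0.03 m or angle between any of soap, jar, mug's own z axis and vertical above 0.4 rad).
It also fails if it takes over 45 s, if anything falls off the work surface, if the arm or the gripper's body presses on something with over 40 N, if the wrist force passes 120 N, or if a joint passes its speed limit or range.

## Working session

There is one attempt and no reset: what is moved stays moved. The work goes in short steps, Python scripts to look and compute and a tool call to move; the robot and the scene stay as the last step left them, time stands still between calls to the robot, and variables do not carry over. Pictures are saved under pics/ and viewed, and the job is handed in when it is done.

Besides the shell and the picture viewer there is one more tool, called after ">>>" by a JSON object that holds its "fn" and its "kwargs", one argument or row to a line. send_rows: Moves the arm, as the interface text tells. Its arguments: {"type":"object","properties":{"increments":{"type":"array","items":{"type":"array","items":{"type":"array","items":{"type":"number"}}}},"hand":{"type":"number"}},"required":["increments"]}

```bash
mkdir -p pics; python3 - <<'E'
from workcell import bot, viewer
import cv2,numpy as np
print(bot.get_obs())
for n in("side","top"):
    c=viewer.camera(n); cv2.imwrite(f"pics/{n}0.png",c["image"][:,:,::-1]); np.savez(f"{n}0.npz",**c)
    print(n,c["camera_matrix"],c["eye"],c["rotation"])
E
```

```text
{'clock': 0.0, 'joint_pos': array([-1.19897804e+00,  2.41422007e-01,  3.66765456e-03,  1.33519658e+00,
        1.59251686e-05,  1.57076263e+00]), 'joint_vel': array([-0.00085627, -0.00255587, -0.00029093, -0.00128713, -0.00152026,
       -0.0001676 ]), 'tau': array([-9.15453129e-04, -3.72314751e+01,  2.52409619e+01,  1.69904408e-02,
       -1.02600573e-04,  4.02776799e-07]), 'eef_pos': array([ 0.18142862, -0.46524071,  0.24138685]), 'tool_rot': array([ 8.25633052e-01, -5.64206436e-01, -8.84945165e-04, -6.14426261e-04]), 'ft_force': array([ 0.66658521, -1.01044869,  0.33104827]), 'ft_torque': array([ 0.04827394,  0.00538574, -0.01088171]), 'grip_width': 0.08545286806897645}
side [[569.82064999   0.         309.43254714]
 [  0.         569.82064999 230.96439805]
 [  0.           0.           1.        ]] [0.13363145 0.88687174 1.05721622] [-0.23102059  0.89551979 -0.36546292  0.10540703]
top [[548.08446237   0.         326.00879218]
 [  0.         548.08446237 241.57995373]
 [  0.           0.           1.        ]] [0.44467743 0.0491908  1.20317575] [-0.69732632  0.71090884 -0.06430595  0.06487958]
```

View pics/top0.png

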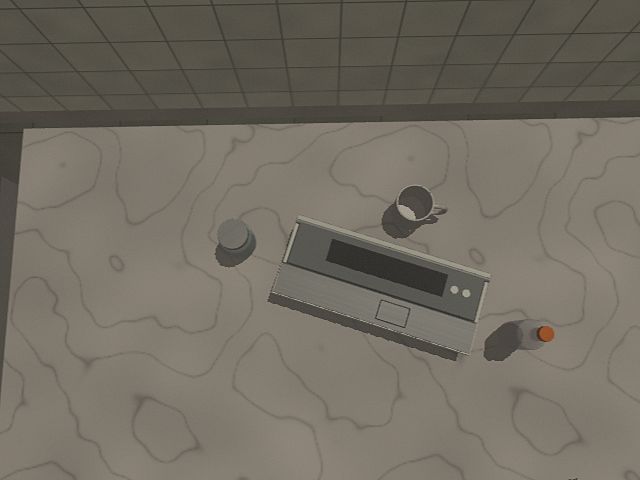

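View pics/side0.png

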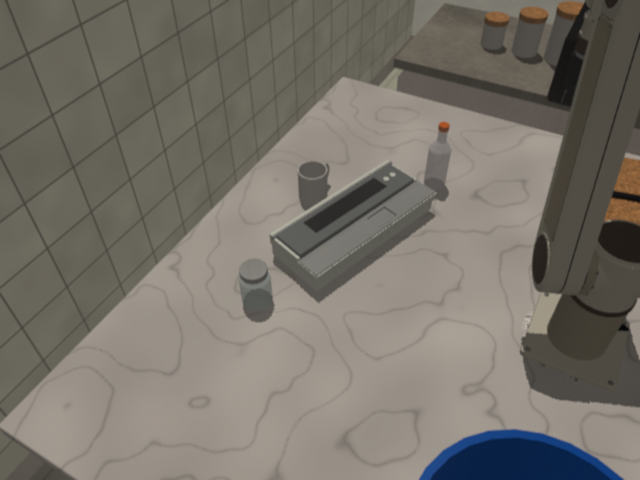

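The top view shows the sealer, with deck corners near (271,297), (462,352) and (480,320). A faint rectangle on the deck at about (393,313) looks like the button. The jar is at (233,235), the mug at (415,203) and the bottle at (540,334). Next I'll measure these.

```bash
cat > h.py <<'E'
import numpy as np
from scipy.spatial.transform import Rotation as R
def load(n): return dict(np.load(n))
def ray(c,u,v,z):
    d=R.from_quat(c["rotation"]).apply(np.linalg.inv(c["camera_matrix"])@[u,v,1.])
    return c["eye"]+d*(z-c["eye"][2])/d[2]
def cloud(c):
    v,u=np.mgrid[:480,:640]; r=c["range_z"]; K=c["camera_matrix"]
    p=np.stack([(u-K[0,2])/K[0,0]*r,(v-K[1,2])/K[1,1]*r,r],-1)
    return R.from_quat(c["rotation"]).apply(p.reshape(-1,3)).reshape(480,640,3)+c["eye"]
E
python3 - <<'E'
from h import *
import cv2
c=load("top0.npz"); s=load("side0.npz")
P=cloud(c)
print("table",P[400,300],"deck",P[297,310],P[330,440],"btn",P[313,393], "lid",P[250,310])
# deck by height
z=P[...,2]; m=((z>.064)&(z<.0745)).astype(np.uint8); m[:200]=0
n,l,st,ce=cv2.connectedComponentsWithStats(m)
i=1+np.argmax(st[1:,4]); print(st[i])
body=((z>.05)&(z<.1)).astype(np.uint8); n2,l2,st2,_=cv2.connectedComponentsWithStats(body); j=1+np.argmax(st2[1:,4])
q=P[l2==j][:,:2].astype(np.float32); r=cv2.minAreaRect(q); print("body rect",r)
q=P[l==i][:,:2].astype(np.float32); print("deck rect",cv2.minAreaRect(q))
for uv in [(380,300),(410,308),(405,327),(376,318)]: print(uv,ray(c,*uv,.07))
im=c["image"][200:380,250:510,::-1]; im=cv2.normalize(im,None,0,255,cv2.NORM_MINMAX)
cv2.imwrite("pics/crop.png",cv2.resize(im,None,fx=3,fy=3,interpolation=cv2.INTER_CUBIC))
im=s["image"][150:310,260:450,::-1]
cv2.imwrite("pics/crops.png",cv2.resize(im,None,fx=3.5,fy=3.5,interpolation=cv2.INTER_CUBIC))
E
```

```text
table [ 0.32674773  0.10976543 -0.00226788] deck [0.53860476 0.08333227 0.07074295] [ 0.46638711 -0.18151552  0.06732087] btn [ 0.50270878 -0.08677928  0.06793684] lid [0.63531615 0.08170871 0.08015862]
[ 272  223  208  133 6466]
body rect ((0.5648148655891418, -0.06547944247722626), (0.4242539703845978, 0.17368558049201965), 71.27518463134766)
deck rect ((0.5542324781417847, -0.06218700110912323), (0.4245156943798065, 0.15482757985591888), 70.70227813720703)
(380, 300) [ 0.52971307 -0.06084521  0.07      ]
(410, 308) [ 0.51213355 -0.12188324  0.07      ]
(405, 327) [ 0.47374849 -0.10986303  0.07      ]
(376, 318) [ 0.49310294 -0.05129184  0.07      ]
```

View pics/crop.png

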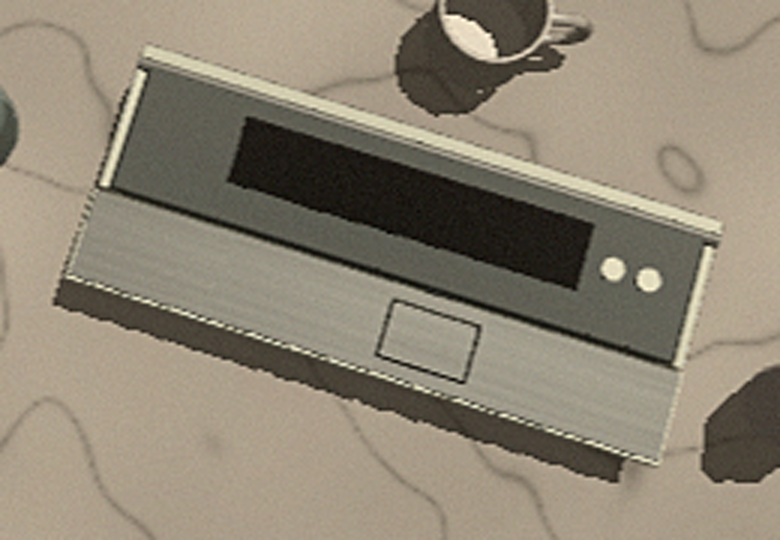

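View pics/crops.png

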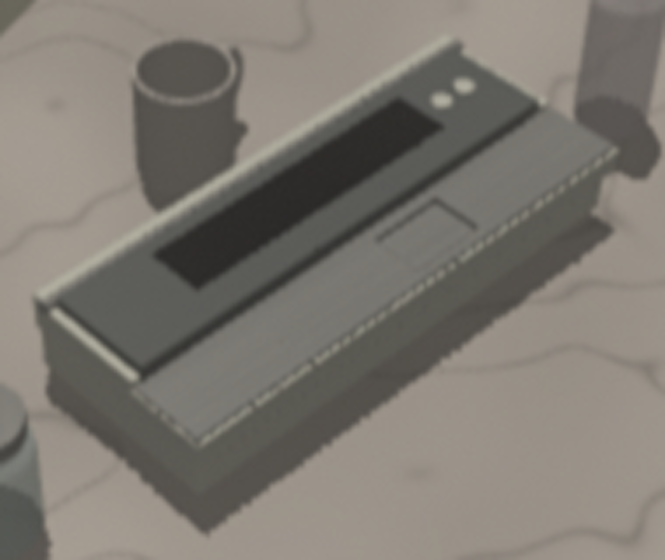

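Both views show the same rectangle, so I'll triangulate its centre and work out the tool moves.

```bash
cat > plan.py <<'E'
from h import *
from workcell import bot
c=load("top0.npz"); s=load("side0.npz")
o=-1/3
cr=lambda x,y:ray(c,250+x/3-.33,200+y/3-.33,.07)
lf,rf=cr(66,277),cr(659,463); rb=cr(680,369); lb=cr(97,187)
d=(lf-rf); yaw=-np.degrees(np.arctan2(d[0],d[1]))
B=np.array([cr(395,300),cr(480,325),cr(466,382),cr(377,356)])
sB=np.array([ray(s,260+x/3.5-.36,150+y/3.5-.36,.07) for x,y in [(377,240),(434,199),(477,230)]])
ex=np.array([np.cos(np.radians(yaw)),np.sin(np.radians(yaw)),0]); ey=np.array([-ex[1],ex[0],0])
mid=(lf+rf+lb+rb)/4
b=B.mean(0)
print("len",np.linalg.norm(d),"depth",np.linalg.norm(lb-lf),np.linalg.norm(rb-rf),"yaw",yaw)
print("mid",mid,"btn",b,"along",(b-mid)@ey,"across",(b-mid)@ex)
print("btn sizes",np.linalg.norm(B[0]-B[1]),np.linalg.norm(B[1]-B[2]), "side-view", (sB[0]+sB[2])/2, np.linalg.norm(sB[0]-sB[1]),np.linalg.norm(sB[2]-sB[1]))
st=bot.get_obs(); T=R.from_quat(st["tool_rot"]); p=st["eef_pos"]
print("clock",st["clock"],"tcp",p,"F",st["ft_force"],"w",st["grip_width"]); M=T.as_matrix(); print(M.round(3))
xa=np.degrees(np.arctan2(M[1,0],M[0,0])); ya=np.degrees(np.arctan2(ey[1],ey[0]))
e=(xa-ya+90)%180-90
print("turn about tool z to align x with deck y:",e, "(other)",e-180*np.sign(e),"j6",st["joint_pos"][5])
g=b-p; print("tool shift to above button (z to tips at .07):",T.inv().apply(g), "z to go",p[2]-.011-.07)
E
python3 plan.py
```

```text
len 0.4216662810866468 depth 0.06590707779963763 0.06512521648810723 yaw -18.42141087095297
mid [ 0.51505815 -0.04759398  0.07      ] btn [ 0.50216625 -0.08615203  0.07      ] along -0.04065614615373006 across -4.680731180368372e-05
btn sizes 0.060387496504066614 0.04003632964068551 side-view [ 0.49636505 -0.08329689  0.07      ] 0.060891325997638183 0.043053429114592784
clock 0.1 tcp [ 0.18146215 -0.46535712  0.24149812] F [-0.13066569  0.19541087 -0.26293823] w 0.08569206757691243
[[ 0.363 -0.932 -0.001]
 [-0.932 -0.363  0.002]
 [-0.002  0.    -1.   ]]
turn about tool z to align x with deck y: 39.72575077931583 (other) -140.27424922068417 j6 1.5707780150045842
tool shift to above button (z to tips at .07): [-0.23645692 -0.43656393  0.17192816] z to go 0.16049811748267512
```

The measurements agree with the given sizes: deck 422 mm long, button 60 x 40 mm on the middle line, 41 mm towards -y from the middle. The views differ by about 6 mm. A +39.7° turn would push joint 6 past its range, so I'll turn -140° and close the fingers on the way.

>>> {"fn": "send_rows", "kwargs": {
  "increments": [
    [[0,0,-0.003,-8.5],[0,0,-0.003,-8.5],[0,0,-0.003,-8.5],[0,0,0,-8.5],[0,0,0,-8.5],[0,0,0,-8.5],[0,0,0,-8.5],[0,0,0,-8.5]]
  ],
  "hand": 1
}}

```text
clock: 0.9
eef_pos: [0.1804, -0.4625, 0.2463]
tool_rot: [1.0, 0.003, -0.002, -0.006]
ft_force: [0.3, -0.6, 0.2]
grip_width: -0.0
```

>>> {"fn": "send_rows", "kwargs": {
  "increments": [
    [[0,0,0,-8.5],[0,0,0,-8.5],[0,0,0,-8.5],[0,0,0,-8.5],[0,0,0,-8.5],[0,0,0,-8.5],[0,0,0,-8.5],[0,0,0,-8.5]]
  ]
}}

```text
clock: 1.7
eef_pos: [0.1792, -0.4597, 0.2418]
tool_rot: [0.824, 0.567, 0.003, -0.011]
ft_force: [0.1, 0.3, -0.1]
grip_width: -0.0001
```

```bash
python3 plan.py | tail -8
```

```text
mid [ 0.51505815 -0.04759398  0.07      ] btn [ 0.50216625 -0.08615203  0.07      ] along -0.04065614615373006 across -4.680731180368372e-05
btn sizes 0.060387496504066614 0.04003632964068551 side-view [ 0.49636505 -0.08329689  0.07      ] 0.060891325997638183 0.043053429114592784
clock 1.7 tcp [ 0.17924984 -0.45972138  0.24184204] F [ 0.06899079  0.26677423 -0.10430956] w -0.00014290398920382348
[[ 0.357  0.934 -0.008]
 [ 0.934 -0.357  0.021]
 [ 0.017 -0.015 -1.   ]]
turn about tool z to align x with deck y: -2.518717896490145 (other) 177.48128210350984 j6 -0.8336849789619842
tool shift to above button (z to tips at .07): [0.46138149 0.17076515 0.1769891 ] z to go 0.16084203762989843
```

>>> {"fn": "send_rows", "kwargs": {
  "increments": [
    [[0.03,0.0105,0,-2.5],[0.03,0.0105,0,0],[0.03,0.0105,0,0],[0.03,0.0105,0,0],[0.03,0.0105,0,0],[0.03,0.0105,0,0],[0.03,0.0105,0,0],[0.03,0.0105,0,0]]
  ]
}}

```text
clock: 2.5
eef_pos: [0.3373, -0.2535, 0.2408]
tool_rot: [0.813, 0.583, 0.003, -0.015]
ft_force: [1.1, -0.4, 0.2]
grip_width: -0.0001
```

```bash
python3 plan.py | tail -6
```

```text
clock 2.5 tcp [ 0.3372526  -0.25345606  0.2407698 ] F [ 1.12269458 -0.39609569  0.15039621] w -9.123022039883627e-05
[[ 0.321  0.947 -0.013]
 [ 0.947 -0.321  0.027]
 [ 0.021 -0.021 -1.   ]]
turn about tool z to align x with deck y: -0.30839620376185906 (other) 179.69160379623816 j6 -0.32720563002230013
tool shift to above button (z to tips at .07): [0.20775156 0.10606738 0.17302739] z to go 0.1597698024281835
```

>>> {"fn": "send_rows", "kwargs": {
  "increments": [
    [[0.03,0.015,0.01,0],[0.03,0.015,0.01,0],[0.03,0.015,0.01,0],[0.03,0.015,0.01,0],[0.03,0.015,0.01,0],[0.03,0.015,0.01,0],[0.02,0.01,0.01,0],[0,0,0,0]]
  ]
}}

```text
clock: 3.3
eef_pos: [0.5009, -0.0833, 0.1678]
tool_rot: [0.811, 0.585, 0.001, -0.016]
ft_force: [-0.7, -0.5, -0.2]
grip_width: -0.0004
```

```bash
python3 plan.py | tail -6
```

```text
clock 3.3 tcp [ 0.50085199 -0.08333624  0.16778454] F [-0.6642363  -0.51428272 -0.23516824] w -0.0003934951125255296
[[ 0.316  0.949 -0.016]
 [ 0.949 -0.316  0.027]
 [ 0.02  -0.024 -1.   ]]
turn about tool z to align x with deck y: -0.008453836939693815 (other) 179.99154616306032 j6 0.14284015184961213
tool shift to above button (z to tips at .07): [-0.00422548  0.00447992  0.09763989] z to go 0.08678453900838426
```

>>> {"fn": "send_rows", "kwargs": {
  "increments": [
    [[-0.002,0.001,0.01,0],[-0.002,0.001,0.01,0],[0,0,0.01,0],[0,0,0.01,0],[0,0,0.01,0],[0,0,0.01,0],[0,0,0.008,0],[0,0,0,0]]
  ]
}}

```text
clock: 4.1
eef_pos: [0.4964, -0.0893, 0.0932]
tool_rot: [0.813, 0.583, -0.001, -0.017]
ft_force: [-0.3, 0.0, -0.5]
grip_width: -0.0003
```

```bash
python3 plan.py | tail -6;  python3 - <<'E'
from workcell import viewer
import cv2
for n in("side","top"):
    c=viewer.camera(n); cv2.imwrite(f"pics/{n}1.png",cv2.resize(c["image"][130:370,220:540,::-1],None,fx=2,fy=2))
E
```

```text
clock 4.1 tcp [ 0.49636945 -0.08933301  0.09320695] F [-0.25285976  0.02396635 -0.51426765] w -0.0003061335380545333
[[ 0.321  0.947 -0.02 ]
 [ 0.947 -0.32   0.026]
 [ 0.018 -0.028 -0.999]]
turn about tool z to align x with deck y: -0.30361583478912735 (other) 179.69638416521087 j6 0.13550873210293768
tool shift to above button (z to tips at .07): [0.00444712 0.00511173 0.02315982] z to go 0.01220694705312976
```

View pics/side1.png

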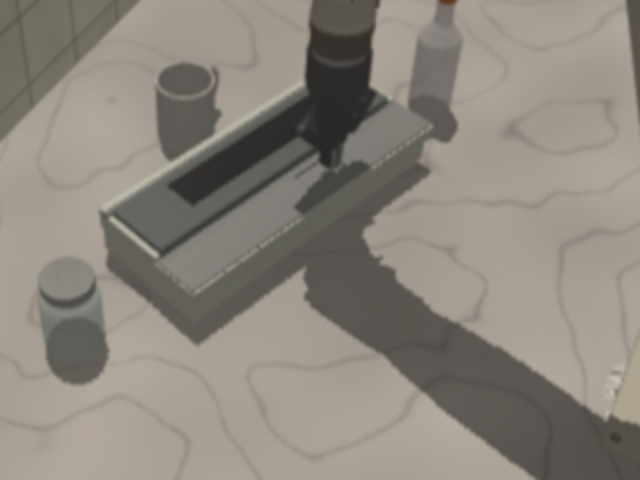

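The side view shows the shut fingertips at about (333,160), just above the outlined button, with the bystanders untouched. I'll make a small centring shift, then feel downward slowly.

>>> {"fn": "send_rows", "kwargs": {
  "increments": [
    [[0.004,0.003,0,0],[0,0,0.003,0],[0,0,0.003,0],[0,0,0.003,0],[0,0,0.002,0],[0,0,0.001,0],[0,0,0.001,0],[0,0,0,0]]
  ]
}}

```text
clock: 5.0
eef_pos: [0.5033, -0.0859, 0.082]
tool_rot: [0.812, 0.583, 0.001, -0.014]
ft_force: [-0.4, 0.6, -0.2]
grip_width: -0.0001
```

```bash
python3 plan.py | tail -6
```

```text
clock 5.0 tcp [ 0.50329826 -0.0858844   0.0819983 ] F [-0.42683381  0.62761447 -0.15862742] w -0.0001136396050795749
[[ 0.32   0.947 -0.014]
 [ 0.947 -0.32   0.025]
 [ 0.019 -0.022 -1.   ]]
turn about tool z to align x with deck y: -0.2408338430669943 (other) 179.75916615693302 j6 0.1436229359326655
tool shift to above button (z to tips at .07): [-0.00084585 -0.00072594  0.01200291] z to go 0.0009982975620317913
```

Centred within 1 mm, with the tips at deck height and no force yet. Now I'll feel down.

>>> {"fn": "send_rows", "kwargs": {
  "increments": [
    [[0,0,0.001,0],[0,0,0.001,0],[0,0,0.001,0],[0,0,0.001,0],[0,0,0.001,0],[0,0,0,0],[0,0,0,0],[0,0,0,0]]
  ]
}}

```text
clock: 5.8
eef_pos: [0.5035, -0.0859, 0.0778]
tool_rot: [0.812, 0.583, 0.002, -0.014]
ft_force: [-1.4, 0.8, 1.1]
grip_width: 0.0001
```

The tips are now at 66.8 mm, below the deck surface, with about 1 N, so this is the giving button. I'll press on to about 5 mm of travel.

>>> {"fn": "send_rows", "kwargs": {
  "increments": [
    [[0,0,0.001,0],[0,0,0.0015,0],[0,0,0.0015,0],[0,0,0.001,0],[0,0,0.001,0],[0,0,0,0],[0,0,0,0],[0,0,0,0]]
  ]
}}

```text
clock: 6.6
eef_pos: [0.5035, -0.0859, 0.0737]
tool_rot: [0.812, 0.583, 0.002, -0.013]
ft_force: [-1.8, 0.3, 3.5]
grip_width: -0.0002
```

```bash
python3 plan.py | tail -6|head -1;  python3 - <<'E'
from workcell import viewer
import cv2
c=viewer.camera("side"); cv2.imwrite("pics/side2.png",cv2.resize(c["image"][130:370,220:540,::-1],None,fx=2,fy=2))
E
```

```text
clock 6.6 tcp [ 0.50351656 -0.08592178  0.07366582] F [-1.77738682  0.34202585  3.46590976] w -0.00017514183919723118
```

View pics/side2.png

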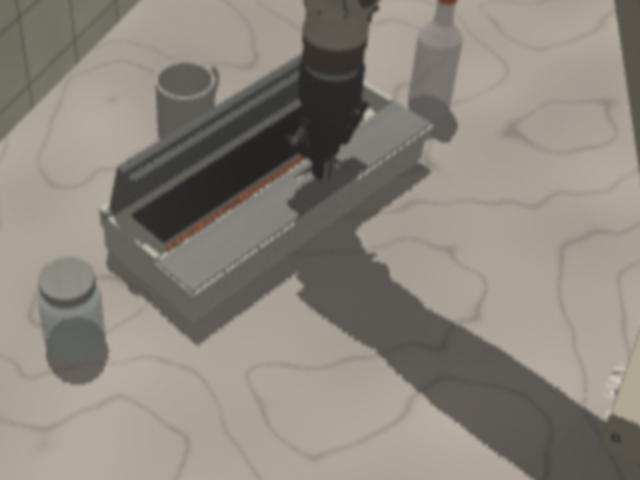

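The lid has sprung up: its raised edge runs from (118,180) to (300,60) and the chamber is visible. I'll lift straight out, then back away from the lid.

>>> {"fn": "send_rows", "kwargs": {
  "increments": [
    [[0,0,-0.005,0],[0,0,-0.008,0],[0,0,-0.01,0],[0,-0.01,-0.015,0],[0,-0.015,-0.015,0],[0,-0.015,-0.015,0],[0,-0.015,-0.015,0],[0,-0.015,-0.015,0]]
  ]
}}

```text
clock: 7.45
eef_pos: [0.4374, -0.0657, 0.1766]
tool_rot: [0.813, 0.583, 0.002, -0.014]
ft_force: [-0.3, 0.4, -0.0]
grip_width: -0.0
```

>>> {"fn": "send_rows", "kwargs": {
  "increments": [
    [[0,-0.015,-0.015,0],[0,-0.015,-0.015,0],[0,-0.01,-0.01,0],[0,0,0,0],[0,0,0,0],[0,0,0,0],[0,0,0,0],[0,0,0,0]]
  ]
}}

```text
clock: 8.25
eef_pos: [0.3994, -0.0536, 0.2219]
tool_rot: [0.812, 0.583, 0.003, -0.012]
ft_force: [-0.3, 0.2, -0.1]
grip_width: -0.0004
```

```bash
python3 - <<'E'
from workcell import viewer,bot
from h import *
import cv2
o=bot.get_obs(); print(o["clock"],o["eef_pos"],o["ft_force"],abs(o["joint_vel"]).max())
a={}
for n in("side","top"):
    c=viewer.camera(n); a[n]=c; cv2.imwrite(f"pics/{n}3.png",c["image"][:,:,::-1])
    old=load(n+"0.npz")
    boxes={"side":{"jar":(235,255,278,320),"mug":(295,158,332,208),"soap":(423,118,455,190)},"top":{"jar":(212,215,255,268),"mug":(395,183,450,215),"soap":(510,320,558,350)}}[n]
    for k,(u0,v0,u1,v1) in boxes.items():
        d=np.abs(c["image"][v0:v1,u0:u1].astype(int)-old["image"][v0:v1,u0:u1]).max(-1)
        print(n,k,"changed px frac",(d>40).mean())
P=cloud(a["side"]); q=P[140:290,270:440].reshape(-1,3)
e=np.radians(-18.42); b=np.array([.5022,-.0862]); org=b+.0407*np.array([-np.sin(e),np.cos(e)])+.054*np.array([np.cos(e),np.sin(e)])
L=np.c_[(q[:,:2]-org)@np.c_[[np.cos(e),np.sin(e)],[-np.sin(e),np.cos(e)]],q[:,2]]
m=(abs(L[:,1])<.15)&(L[:,0]>0)&(L[:,0]<.1)&(L[:,2]>.11)
print("lid pts",m.sum(),"top z",np.percentile(L[m,2],98),"x there",np.median(L[m&(L[:,2]>.15),0]))
E
```

```text
8.25 [ 0.39939899 -0.05361502  0.22188175] [-0.31956071  0.15520614 -0.12915973] 0.015246320921830012
side jar changed px frac 0.0
side mug changed px frac 0.10324324324324324
side soap changed px frac 0.64453125
top jar changed px frac 0.0
top mug changed px frac 0.0
top soap changed px frac 0.0
lid pts 1377 top z 0.16583096994111515 x there 0.037321037784535924
```

View pics/side3.png

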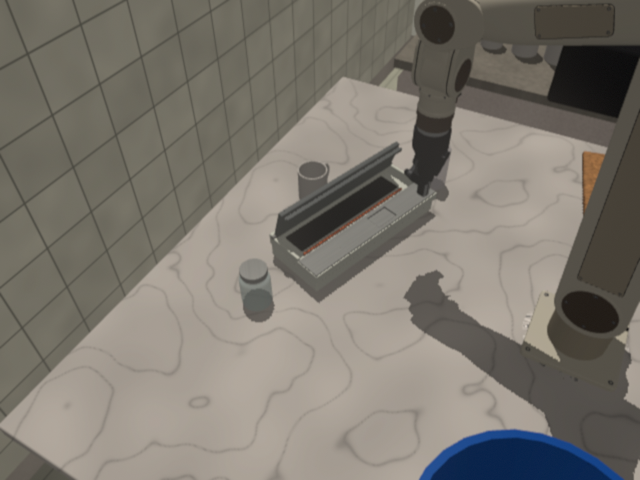

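View pics/top3.png

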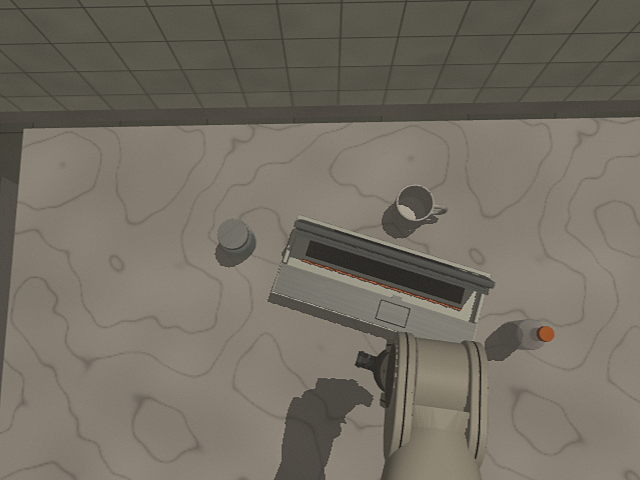

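The lid stands open, with its edge about 166 mm high and 37 mm behind the sealer's origin, which is about 1.2 to 1.3 rad. In the top view the button outline is back at (393,313), and the jar, mug and bottle haven't moved. The tool is clear and reads about 0.3 N, so I'll hand in.

```bash
python3 -c "
from workcell import order
print(order.job_done())"
```

```text
the job is handed in; nothing more can be done
None
```

The lid sprang open by itself after one press of the release button, and I handed the job in at about 8.3 s on the robot's clock. The hand-in gives no verdict, so these are my own checks.

**Finding it:** I located the button by its faint outline in both camera views. It sits on the deck's middle line, 41 mm towards -y from deck_mid. I then confirmed it by feel: the tips sank below deck level at only about 1 N, so I didn't search along the deck.

**Pressing it:** I pressed with the closed fingertips until the tips were about 7 mm below the deck. The force read about 3.5 N at the end of the press, the highest reading I took. I then lifted straight up and backed away.

**Last checks:**
- **Lid:** it stands open at roughly 1.2–1.3 rad by the depth image, with its edge about 166 mm high.
- **Button:** I judged it released only from its outline in the top view and from the fingers being clear; I couldn't measure its travel.
- **Bottle, jar and mug:** the top view shows no pixel change around any of them.
- **Robot:** it is clear of everything, with the force reading near zero.

**Disagreements:**
- **Button position:** the two views differed by about 6 mm on the button centre; I used the top view, and the press worked there.
- **Side view:** it showed pixel changes around the bottle and mug. The arm stands in front of the bottle, and the raised lid overlaps the mug's area, so I relied on the top view there.
- **Tool tilt:** the tool drifted 1–2° off vertical, which did no harm.

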